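Hold the lime over the cup with bar tongs

ROBOT

A 7-joint arm with a two-finger parallel gripper is mounted at the origin on the work surface. World frame = base frame: x ahead of the robot, y to its left, z up, the work surface at z = 0. Lengths are in m, angles in rad, forces in N, time in s.
With the tool pointing down it reaches from about 0.4 to 0.925 m from the base axis. Payload 4.1 kg.
Tool frame: the origin (TCP) lies at the very end of the fingers, on their centre line; the grasp point (between the pads) lies 19 mm behind it; z points along the fingers, y is the line along which they close (so a half turn about z gives the same grasp; the last joint's range is limited). The gripper opens to 85 mm and grips with 20 to 120 N. Pads are 22 mm wide; open, the fingers measure 114 mm over their backs; the gripper's body (76 mm by 85 mm) begins 54 mm behind the grasp point. The pads swing forward as they close: fully open they stand 13 mm farther back than shut.
Start: joints at [1.092, 0.398, 0.045, 1.537, -0.019, 1.207, -0.051], TCP at [0.241, -0.604, 0.231] pointing down, gripper open.
Joint ranges: [-2.82, 2.82], [-0.49, 2.23], [-1.37, 1.46], [0, 2.46], [-1.36, 4.5], [0.23, 2], [-2.94, 2.94]. Speed limits (rad/s): [2.57, 2.57, 3.14, 3.14, 3.14, 3.14, 3.14].

INTERFACE

Orientations are given as a rotation vector (axis times angle).
In Python, from cell import arm, cams, order, telemetry gives the robot as it stands (arm), with the cameras (cams), the job (order) and the readings (telemetry).
- The arm moves only by the shell command python3 jog.py 'ROWS' [OPENING]. ROWS is a JSON list of rows, 1 to 5 of them, each of 6 numbers: dx, dy, dz in m, then a rotation vector rx, ry, rz in rad; each row shifts and turns the commanded pose from where the row before left it, along the tool's axes as they then stand; what a row does not reach is not made up. A row lasts 1/10 s, in which the tool goes at most 0.05 m and 0.15 rad, less where a joint would pass 70% of its speed; a pose out of reach is approached as far as the arm can. OPENING is the finger opening in m, set as the command begins (- or left out keeps the last). The fingers move at their own pace and stop on an object; the grip force is fixed at half the most. Time passes only in rows, so rows that do not move let the fingers close. It prints the time, the measured TCP pose, the force, the opening and the grip force at its end.
- telemetry.get_obs(): the state, without advancing time (a new reading comes with each control period).
- cams.grab_frame(name): name is "scene" or "top"; returns the picture (400x640x3 uint8, red, green, blue); there is no depth.
- cams.get_calibration(name): a dict with "camera_matrix" (3x3 intrinsics, pixels), "xyz" and "orientation" of the camera in the world. Camera axes: x right, y up, looking along -z (the intrinsics and any distortion apply to the point x, -y, -z); pixel columns grow to the right and rows downward; lengths in m; the calibration is good to about 2 mm. A picture is of the moment at which its call begins. get_calibration takes no time and is no camera call.
- order.job_done(): hands the job in; it is judged then, once.
The state is a dict: "t": time; "joint_pos": joint angles; "joint_velocities": joint speeds; "joint_efforts": joint torques, N m; "eef_pos": TCP position; "orientation": TCP orientation; "ft_force": force on the tool from outside, world axes, zero at the start; "wrist_torque": the same for the moment, N m; "grip_width": finger opening in m; "grasp_force": force on a finger pad.
Only numpy, scipy, OpenCV 4.12 (cv2) and the standard library are available. Lean on these libraries where they do the work, as an engineer would, in place of code of your own. Each camera call takes 0.05 s, during which the arm holds its last target. There are 200 camera calls.

TASK

Pick up the bar tongs from their rest, nip the small lime off its stand between the tips of the tongs without ever touching the lime with the gripper itself, and carry it to the steel cup. Finish while still holding the tongs squeezed on the lime, with the lime still, centred over the cup's mouth a few centimetres above the rim, touching neither cup nor anything else; leave the big lime, the jigger, the strainer and the cup where they stand.

Things in the scene. Friction and masses are not known exactly. Their poses are not given: they have to be found in the camera images.
- tongs: loose V-shaped steel bar tongs, 110 g, 179 mm long, lying flat on the bars of the rest. Origin: underside of the hinge (back) end, centre of a 26 mm round post; x forward along the middle line to the tips, z up. Two mirror-image arms (+y, -y): strips on edge, 4 mm thick, 18 mm high (14 to 16 near the tips), each hinged at y = +-8 mm and sprung open on its own. Centre of mass near x = 60 mm
- tongs_grip (a point): midway between the arms' flat grip panels (x = 53 to 97 mm of the tongs), 75 mm ahead of the hinge end, 9 mm above the underside: squeeze across y here. Panels' outer faces are 56 mm apart here when open (58 mm at x = 86, where a 22 mm pad touches first); parallel and 44 mm apart when the tips hold the small lime
- tongs_tips (a point): midway between the tips, 165 mm ahead of the hinge end (90 mm ahead of tongs_grip), 9 mm above the underside. Tips are shallow cups, 30 mm long in x, 16 mm high. Gap between them here: about 60 mm open, 49 mm with the gripper's fingers 53 mm apart on the grip panels, 34 mm with them 44 mm apart
- tongs_left (a joint): angle of the +y arm: 0 = sprung fully open, 0.079 rad = tips 34 mm apart if both arms are there, 0.17 rad = fully closed. The spring pushes outwards on a finger at the grip panel with 6 N when open, plus 0.4 N per mm of squeeze of that arm; it reopens when let go
- tongs_right (a joint): angle of the -y arm, same as the other
- rest: fixed dark wooden tongs rest. Origin: centre of its underside on the counter, x along the tongs. Two cross bars 14 mm wide (x), 100 mm long (y), 18 mm high at x = -70 and +70 mm, joined by a strip 30 mm wide, 5 mm high. At the start the tongs' hinge end is at about x = -78 mm: the grip point is over the free middle
- lime: the small lime, loose, about 25 g: a round barrel shape, 34 mm in diameter (widest 17 mm above its underside) and 36 mm high, trimmed flat underneath so that it stands upright on one of the two stands. Origin: centre of its flat underside, z up
- big_lime: bystander: a larger lime of like shape, 56 mm in diameter, 54 mm high, loose on the other stand. Origin: centre of its underside
- stand_a: fixed brass pedestal that carries the small lime: 50 mm high, flat round top 48 mm in diameter, foot 68 mm in diameter. Origin: centre of its underside on the counter
- stand_b: fixed pedestal like stand_a, carries the big lime
- cup: plain round steel cup, loose, 300 g, standing upright, 90 mm high, mouth 80 mm in outer diameter, wall 3 mm. Origin: centre of its underside, z up
- jigger: bystander: loose brass double-ended jigger, 105 mm high, 48 mm wide, beyond the stands. Origin: centre of its underside
- strainer: bystander: loose flat steel strainer, disc 88 mm in diameter about 11 mm high with a flat 20 mm wide handle reaching 132 mm from the disc's centre along its -x, lying on the counter between the robot and the stands. Origin: centre of the disc's underside

How it is judged:
On the way, in this order (a step that is already met when the one before it is completed fails the run):
1. the tongs are lifted off the rest by the gripper, while the lime still stands on its stand (z of tongs in the frame of rest above 0.035 m and contact force between the fingers and tongs above 1 N and contact force between tongs and rest below 0.005 N and z of lime in the frame of stand_a below 0.062 m), for 0.2 s.
2. the small lime is lifted clear of its stand in the tongs (z of lime in the frame of stand_a above 0.075 m and contact force between tongs and lime above 1 N and contact force between the fingers and tongs above 1 N and contact force between lime and stand_a below 0.05 N), for 0.3 s.
At the end, for the whole second after the job is handed in: The gripper still holds the tongs and the tongs still hold the small lime (over 1 N each), at rest (under 30 mm/s), the middle of the lime's underside within 25 mm of the cup's axis and 10 to 110 mm above its rim; neither lime nor tongs touch the cup, and the gripper does not touch the lime (horizontal distance between lime and cup below 0.025 m and z of lime in the frame of cup between 0.1 and 0.2 m and contact force between tongs and lime above 1 N and contact force between the fingers and tongs above 1 N and contact force between each of lime, tongs and cup below 0.05 N and contact force between lime and the fingers below 0.05 N and contact force between lime and the arm below 0.05 N and linear speed of lime below 0.03 m/s and height (world z) of tongs above 0.06 m and angle between cup's own z axis and vertical below 0.2 rad); the arm keeps its last pose, push and grip.
It fails at once if the gripper or arm touches the small lime directly (contact force between any of the fingers, the arm and lime above 0.3 N).
It fails at once if the big lime, jigger, strainer or cup is pushed more than 20 mm (distance of any of big_lime, jigger, strainer, cup from where it was at the start of the episode above 0.02 m).
It also fails if it takes over 51 s, if anything falls off the work surface, if the arm or the gripper's body presses on something with over 40 N, if the wrist force passes 120 N, or if a joint passes its speed limit or range.

## Working session

There is one attempt and no reset: what is moved stays moved. The work goes in short steps, Python scripts to look and compute and a shell command to move; the robot and the scene stay as the last step left them, time stands still between calls to the robot, and variables do not carry over. Pictures are saved under pics/ and viewed, at most 10 in all, crops included, and the job is handed in when it is done.

```bash
ls; mkdir -p pics
python3 - <<'E'
from cell import arm, cams, order, telemetry
import cv2,numpy as np
np.set_printoptions(precision=4,suppress=True)
o=telemetry.get_obs();print(o['t'],o['eef_pos'],o['orientation'],o['grip_width'])
for n in("scene","top"):
    f=cams.grab_frame(n);cv2.imwrite(f"pics/{n}0.png",f[:,:,::-1]);print(n,cams.get_calibration(n))
E
```

```text
cell.py
jog.py
pics
0.0 [ 0.2408 -0.6031  0.2302] [-3.0832 -0.5929  0.0007] 0.08536971543038327
scene {'camera_matrix': array([[433.8755,   0.    , 320.4357],
       [  0.    , 433.8755, 196.4085],
       [  0.    ,   0.    ,   1.    ]]), 'xyz': array([1.1057, 0.2411, 0.9237]), 'orientation': array([0.3683, 0.5896, 1.9437])}
top {'camera_matrix': array([[366.7277,   0.    , 318.92  ],
       [  0.    , 366.7277, 197.3366],
       [  0.    ,   0.    ,   1.    ]]), 'xyz': array([ 0.3891, -0.0168,  1.0337]), 'orientation': array([ 0.1749, -0.1268, -1.5415])}
```

View pics/scene0.png

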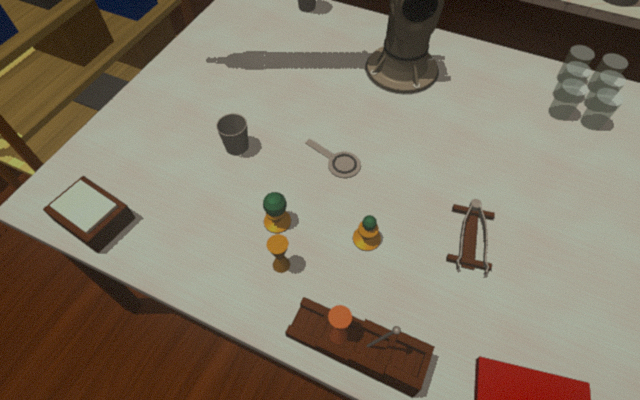

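View pics/top0.png

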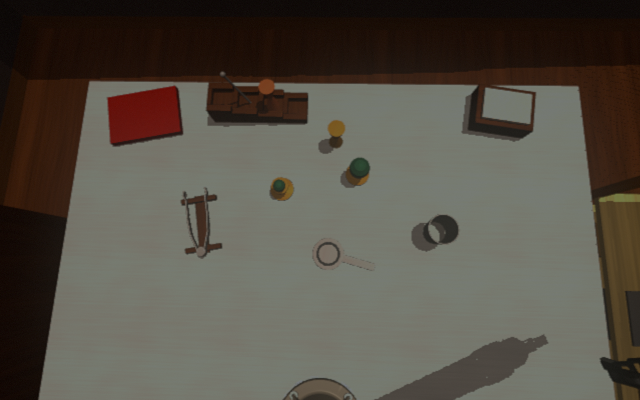

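Scene: tongs on the rest (hinge at 475,205, tips about 458,268 and 488,270), small lime (369,222), big lime (275,203), jigger (279,250), cup (233,130), strainer (343,163). Top: tongs hinge (201,251), tips (185,193)/(207,190), small lime (280,186), big lime (360,168), cup (440,230). I'll enlarge the parts that matter.

Run:
```python
import cv2,numpy as np
t=cv2.imread('pics/top0.png');s=cv2.imread('pics/scene0.png')
def c(im,x,y,w,h,k,g=1):
    a=cv2.resize(im[y:y+h,x:x+w],None,fx=k,fy=k,interpolation=cv2.INTER_CUBIC)
    a=np.clip(a.astype(float)*g,0,255).astype(np.uint8)
    for i in range(0,w,10): cv2.putText(a,str(x+i),(i*k,8),0,.3,(0,0,255),1);cv2.line(a,(i*k,10),(i*k,14),(0,0,255))
    for i in range(0,h,10): cv2.putText(a,str(y+i),(0,i*k+3),0,.3,(255,0,0),1);cv2.line(a,(22,i*k),(26,i*k),(255,0,0))
    return a
cv2.imwrite('pics/A.png',np.hstack([c(t,170,180,65,82,6,1.5),c(s,440,192,65,82,6,1.3)]))
cv2.imwrite('pics/B.png',np.vstack([np.hstack([c(t,262,165,40,40,7,1.5),c(t,415,205,50,40,7,1.5)]),np.hstack([c(s,350,205,40,45,6,1.3),c(s,210,110,60,45,6,1.3)])[:, :630]]))
```

```text
Traceback (most recent call last):
ValueError: all the input array dimensions except for the concatenation axis must match exactly, but along dimension 1, the array at index 0 has size 630 and the array at index 1 has size 600
```

View pics/A.png

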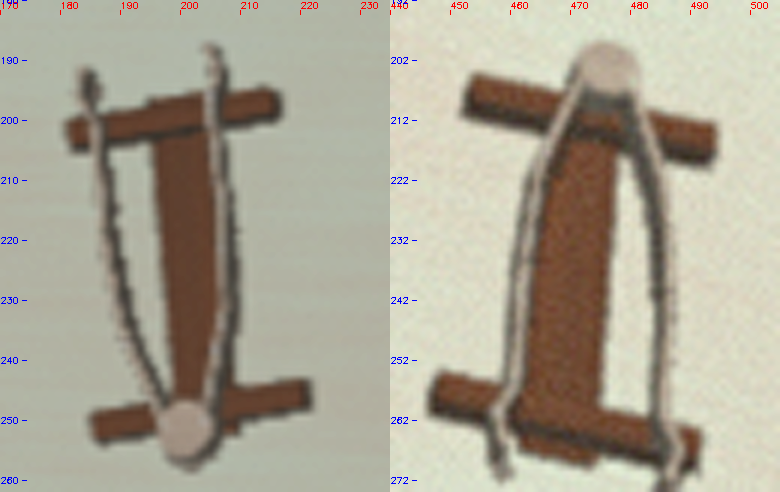

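A (top): hinge post top at (200.8,251.3), tip ends at (184,191.5) and (205.3,187.8). A (scene): hinge top at (475.8,203.3), tip ends at (458.8,271.2) and (487,273).

Run:
```python
import cv2,numpy as np
t=cv2.imread('pics/top0.png');s=cv2.imread('pics/scene0.png')
def c(im,x,y,w,h,k,g=1):
    a=cv2.resize(im[y:y+h,x:x+w],None,fx=k,fy=k,interpolation=cv2.INTER_CUBIC)
    a=np.clip(a.astype(float)*g,0,255).astype(np.uint8)
    for i in range(0,w,10): cv2.putText(a,str(x+i),(i*k,8),0,.3,(0,0,255),1);cv2.line(a,(i*k,10),(i*k,14),(0,0,255))
    for i in range(0,h,10): cv2.putText(a,str(y+i),(0,i*k+3),0,.3,(255,0,0),1);cv2.line(a,(22,i*k),(26,i*k),(255,0,0))
    return a
cv2.imwrite('pics/B.png',np.vstack([np.hstack([c(t,260,165,40,40,7,1.5),c(t,415,205,50,40,7,1.5)]),np.hstack([c(s,350,208,40,40,7,1.3),c(s,210,110,50,40,7,1.3)])]))
```

```text
(no output)
```

View pics/B.png

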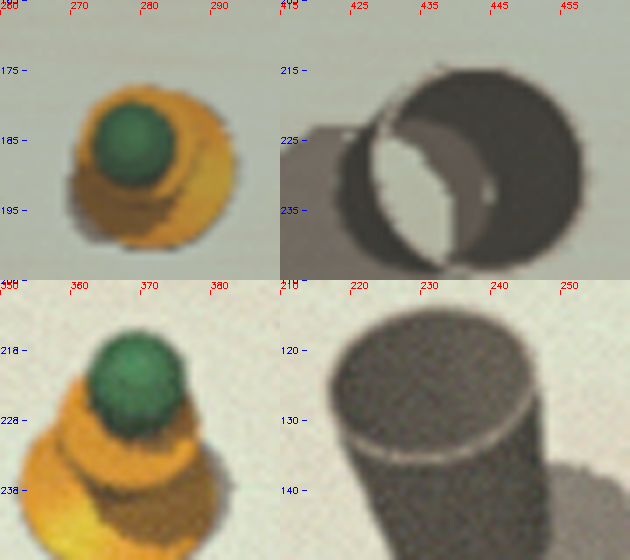

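B: lime centre at about (278.7,185.3) in top and (369.1,222.6) in scene; cup mouth centre at (443,228.6) in top and (231.3,124.4) in scene.

```bash
cat > h.py <<'E'
from cell import arm, cams, order, telemetry
import cv2,numpy as np
from scipy.spatial.transform import Rotation as R
from scipy.optimize import least_squares
np.set_printoptions(precision=4,suppress=True)
C={n:cams.get_calibration(n) for n in("scene","top")}
def proj(n,P):
    c=C[n];p=R.from_rotvec(c['orientation']).inv().apply(np.atleast_2d(P)-c['xyz'])*[1,-1,-1]
    q=p@c['camera_matrix'].T;return q[:,:2]/q[:,2:]
def tri(t,s,z=None):
    f=lambda p:np.r_[(proj('top',p)[0]-t),(proj('scene',p)[0]-s)]
    r=least_squares(f,[.5,0,.05]);return r.x,r.fun
def ray(n,px,z):
    r=least_squares(lambda p:proj(n,[p[0],p[1],z])[0]-px,[.5,0]);return r.x
def green(im,x0,y0,w,h):
    a=im[y0:y0+h,x0:x0+w].astype(int);m=(a[:,:,1]>a[:,:,0]*1.4)&(a[:,:,1]>a[:,:,2]*1.15)
    y,x=np.nonzero(m);return np.array([(x.min()+x.max())/2+x0,(y.min()+y.max())/2+y0]),(np.ptp(x)+1,np.ptp(y)+1)
E
python3 - <<'E'
from h import *
t=cv2.imread('pics/top0.png')[:,:,::-1];s=cv2.imread('pics/scene0.png')[:,:,::-1]
g=green(t,265,170,30,30);k=green(s,355,208,30,35);print(g,k)
print('lime c',tri(g[0],k[0]))
print('lime eye',tri((278.7,185.3),(369.1,222.6)))
print('cup',tri((443,228.6),(231.3,124.4)))
print('hinge',tri((200.4,250.9),(475.4,202.9)))
print('tipL',tri((183.6,191.2),(458.4,270.8)));print('tipR',tri((204.9,187.4),(486.6,272.5)))
for z in(.035,):
  for n,q in(('top',[(200.4,250.9),(183.6,191.2),(204.9,187.4)]),('scene',[(475.4,202.9),(458.4,270.8),(486.6,272.5)])):
    print(n,[ray(n,p,z) for p in q])
# rest bar centre-line end points (top faces, z .018)
print('bars top',[ray('top',p,.018) for p in[(181.3,201.),(216,195.5),(185.3,249.6),(220.6,244)]])
E
```

```text
(array([279., 184.]), (np.int64(9), np.int64(7))) (array([369., 222.]), (np.int64(13), np.int64(13)))
lime c (array([0.6109, 0.1251, 0.0707]), array([-0.2967,  0.0909, -0.2596, -0.013 ]))
lime eye (array([0.6089, 0.1257, 0.0652]), array([ 0.0172, -0.0053,  0.015 ,  0.0007]))
cup (array([ 0.4988, -0.3058,  0.0867]), array([ 0.0489, -0.0222,  0.0538,  0.0118]))
hinge (array([0.4285, 0.3356, 0.0329]), array([ 0.2024, -0.043 ,  0.1838, -0.0119]))
tipL (array([0.6046, 0.367 , 0.0232]), array([12.7709, -2.8288, 10.2132, -0.5437]))
tipR (array([0.6003, 0.3843, 0.0151]), array([-13.646 ,   2.9459, -10.8704,   0.6549]))
top [array([0.4283, 0.3355]), array([0.5932, 0.3981]), array([0.6054, 0.3385])]
scene [array([0.4303, 0.335 ]), array([0.622 , 0.3453]), array([0.5996, 0.4024])]
bars top [array([0.5681, 0.4089]), array([0.5861, 0.3106]), array([0.4314, 0.3841]), array([0.4493, 0.2866])]
```

```bash
cat >> h.py <<'E'
def go(x,y,z,yaw):
    o=telemetry.get_obs();r=R.from_rotvec(o['orientation']);m=r.as_matrix()
    d=r.inv().apply(np.array([x,y,z])-o['eef_pos']);psi=np.arctan2(m[1,0],m[0,0])
    T=R.from_matrix([[np.cos(yaw),np.sin(yaw),0],[np.sin(yaw),-np.cos(yaw),0],[0,0,-1]])
    print('t',o['t'],'pos',o['eef_pos'],'yaw %.3f tilt %.3f'%(psi,np.arccos(-m[2,2])),'d tool',d,'n',np.linalg.norm(d),'rot',(r.inv()*T).as_rotvec(),'w',o['grip_width'],'gf',o['grasp_force'],'F',o['ft_force'])
E
A='[[0.034,-0.025,0,0,0,0],[0.034,-0.025,0,0,0,0],[0.034,-0.025,0,0,0,0],[0.034,-0.025,0,0,0,0],[0.034,-0.025,0,0,0,0]]'; true
python3 jog.py '[[0.034,-0.025,0,0,0,0],[0.034,-0.025,0,0,0,0],[0.034,-0.025,0,0,0,0],[0.034,-0.025,0,0,0,0],[0.034,-0.025,0,0,0,0]]' 0.085
python3 jog.py '[[0.034,-0.025,0,0,0,0],[0.034,-0.025,0,0,0,0],[0.034,-0.025,0,0,0,0],[0.034,-0.025,0,0,0,0],[0.034,-0.025,0,0,0,0]]'
python3 jog.py '[[0.034,-0.025,0,0,0,0],[0.034,-0.025,0,0,0,0],[0.034,-0.025,0,0,0,0],[0.034,-0.025,0,0,0,0],[0,0,0,0,0,0]]'
python3 - <<'E'
from h import *
a,_=tri((204.9,187.4),(458.4,270.8));b,_=tri((183.6,191.2),(486.6,272.5));print(a,b,_,(a+b)/2)
h=np.array([.429,.3354]);d=((a+b)/2)[:2]-h;y=np.arctan2(d[1],d[0]);print('yaw',y,np.hypot(*d))
g=h+.075*np.array([np.cos(y),np.sin(y)]);print(g);go(g[0],g[1],.12,y)
E
```

```text
t: 0.6
eef_pos: [0.353, -0.4228, 0.2309]
orientation: [-3.085, -0.593, 0.001]
ft_force: [1.5, 0.2, -0.4]
grip_width: 0.085
grasp_force: 0.0
t: 1.1
eef_pos: [0.4644, -0.2438, 0.2311]
orientation: [-3.085, -0.593, 0.001]
ft_force: [0.7, 0.2, 0.4]
grip_width: 0.0852
grasp_force: 0.0
t: 1.6
eef_pos: [0.5559, -0.0942, 0.2311]
orientation: [-3.078, -0.609, -0.004]
ft_force: [0.2, 0.4, -0.1]
grip_width: 0.085
grasp_force: 0.0
[0.6101 0.3474 0.0125] [0.5948 0.4033 0.0257] [-0.5041  0.1046 -0.4004  0.0284] [0.6024 0.3754 0.0191]
yaw 0.226535039755176 0.1779749158009801
[0.5021 0.3522]
t 1.6 pos [ 0.5559 -0.0942  0.2311] yaw 0.391 tilt 0.005 d tool [ 0.12   -0.4329  0.1131] n 0.4632071226237752 rot [-0.0038 -0.0029  0.1643] w 0.0850281945350075 gf 0.0 F [ 0.2137  0.385  -0.1019]
```

Run:
```python
from h import *
T=[('top',(184.6,196),(205.5,194)),('top',(187.6,219.6),(206.3,219.6)),('top',(190.3,229.6),(207.,229.6)),('scene',(463.2,221.6),(483.5,221.6)),('scene',(460.4,241.6),(484.2,241.6)),('scene',(457.8,255),(484.2,255))]
ln={}
for n,a,b in T:
    A=ray(n,a,.036);B=ray(n,b,.036);print(n,A,B,np.linalg.norm(A-B))
# fit: hinge pos+yaw with arm centre-line y=±w(x) at top edge
xs=[12,75,86,150,165];ws=[9,26,27,31.5,32]
w=lambda x:np.interp(x*1000,xs,ws)/1000
P=[(n,ray(n,p,.036)) for n,a,b in T for p in(a,b)]
for sel in('top','scene','both'):
    def f(v):
        c,s=np.cos(v[2]),np.sin(v[2]);r=[]
        for n,p in P:
            if sel in(n,'both'):
                d=p-v[:2];x=c*d[0]+s*d[1];y=-s*d[0]+c*d[1];r.append(abs(y)-w(x))
        for n,q in(('top',(200.4,250.9)),('scene',(475.4,202.9))):
            if sel in(n,'both'):r+=list(ray(n,q,.036)-v[:2])
        return np.array(r)
    r=least_squares(f,[.43,.335,.2]);print(sel,r.x,r.fun*1000)
```

```text
top [0.5794 0.3935] [0.5863 0.3348] 0.05907567936142175
top [0.513  0.3785] [0.5142 0.3263] 0.05225712090739014
top [0.4855 0.3684] [0.4866 0.322 ] 0.046406420893289835
scene [0.4951 0.3219] [0.4748 0.3652] 0.04786352311941945
scene [0.5499 0.33  ] [0.5268 0.3793] 0.05451428986148978
scene [0.5856 0.3337] [0.5604 0.3874] 0.059335745104667
top [0.4281 0.3345 0.189 ] [-2.3389 -2.2387 -0.0965 -2.5002 -0.2259  2.6555  0.1556  0.618 ]
scene [0.4303 0.3349 0.1838] [ 2.2753  2.6488 -2.5083 -2.0956 -2.0447 -2.7465  0.7467  0.0528]
both [0.4292 0.3347 0.1865] [-1.8616 -2.631   0.2537 -2.6493  0.285   2.7663  2.1612  2.1939 -2.2609
 -2.4628 -1.6607 -3.2084 -0.9492  0.4465  1.8468  0.2582]
```

```bash
python3 jog.py '[[0,0,0,0,0,0.1],[0,0,0,0,0,0.104],[0.003,-0.04,0,0,0,0],[0.003,-0.04,0,0,0,0],[0.003,-0.04,0,0,0,0]]' >/dev/null
python3 jog.py '[[0.003,-0.04,0,0,0,0],[0.003,-0.04,0,0,0,0],[0.003,-0.04,0,0,0,0],[0.003,-0.04,0.02,0,0,0],[0.003,-0.04,0.02,0,0,0]]' >/dev/null
python3 jog.py '[[0.003,-0.04,0.02,0,0,0],[0.003,-0.04,0.02,0,0,0],[0.003,-0.04,0.02,0,0,0],[0,0,0.02,0,0,0],[0,0,0,0,0,0]]'
python3 -c "
from h import *
go(.5029,.3486,.07,.187)"
```

```text
t: 3.1
eef_pos: [0.5061, 0.3361, 0.1078]
orientation: [3.126, 0.28, -0.01]
ft_force: [0.7, -1.2, -0.2]
grip_width: 0.0851
grasp_force: 0.0
t 3.1 pos [0.5061 0.3361 0.1078] yaw 0.179 tilt 0.007 d tool [-0.0007 -0.013   0.0378] n 0.039948101859479265 rot [ 0.0029  0.0067 -0.0084] w 0.08505009303107343 gf 0.0 F [ 0.7423 -1.2371 -0.1947]
```

```bash
python3 jog.py '[[-0.001,-0.013,0.02,0.003,0.006,-0.008],[0,0,0.017,0,0,0],[0,0,0,0,0,0],[0,0,0,0,0,0]]'
python3 - <<'E'
from h import *
go(.5029,.3486,.009,.187)
o=[]
for n,(x,y) in(('top',(165,165)),('scene',(425,165))):
    f=cams.grab_frame(n)[y:y+110,x:x+90,::-1];o.append(cv2.resize(np.clip(f*1.4,0,255).astype(np.uint8),None,fx=4,fy=4,interpolation=cv2.INTER_CUBIC))
cv2.imwrite('pics/c.png',np.hstack(o))
E
```

```text
t: 3.5
eef_pos: [0.5067, 0.3481, 0.075]
orientation: [-3.126, -0.285, -0.01]
ft_force: [0.3, 0.3, -0.4]
grip_width: 0.085
grasp_force: 0.0
t 3.5 pos [0.5067 0.3481 0.075 ] yaw 0.182 tilt 0.007 d tool [-0.0041 -0.0011  0.066 ] n 0.06608646082236572 rot [-0.002  -0.0066 -0.0052] w 0.08500949956233847 gf 0.0 F [ 0.2574  0.3462 -0.3572]
```

View pics/c.png

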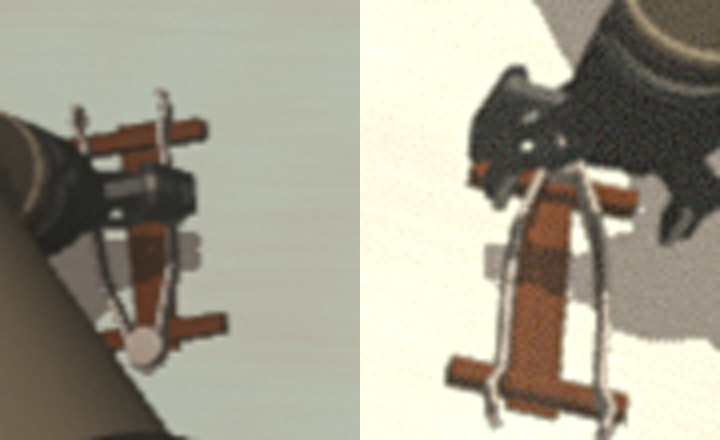

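The gripper straddles the tongs, with fingers on both sides near the grip panels (top-crop column ≈100–195, row ≈195). I'll descend.

```bash
python3 jog.py '[[-0.004,-0.001,0.02,0,-0.006,-0.005],[0,0,0.02,0,0,0],[0,0,0.02,0,0,0],[0,0,0.003,0,0,0],[0,0,0,0,0,0]]'
python3 jog.py '[[0,0,0,0,0,0],[0,0,0,0,0,0]]' >/dev/null
python3 -c "
from h import *
go(.5029,.3486,.010,.187)"
```

```text
t: 4.1
eef_pos: [0.5021, 0.3498, 0.0118]
orientation: [-3.125, -0.295, -0.0]
ft_force: [0.4, 1.0, 0.5]
grip_width: 0.0851
grasp_force: 0.0
t 4.3 pos [0.5026 0.3506 0.0127] yaw 0.189 tilt 0.005 d tool [-0.0001  0.002   0.0027] n 0.0033617793244658176 rot [-0.0039 -0.0024  0.0016] w 0.08476699164195284 gf 0.0 F [-0.4755 -0.7212 -0.2037]
```

```bash
python3 jog.py '[[0,0.001,0.002,0,0,0],[0,0,0,0,0,0],[0,0,0,0,0,0],[0,0,0,0,0,0],[0,0,0,0,0,0]]' 0.052
python3 jog.py '[[0,0,0,0,0,0],[0,0,0,0,0,0],[0,0,0,0,0,0],[0,0,0,0,0,0],[0,0,0,0,0,0]]'
```

```text
t: 4.8
eef_pos: [0.5025, 0.3495, 0.0103]
orientation: [-3.124, -0.296, -0.002]
ft_force: [-0.7, -0.2, 4.4]
grip_width: 0.0519
grasp_force: 7.4
t: 5.3
eef_pos: [0.5025, 0.3495, 0.0104]
orientation: [-3.124, -0.296, -0.002]
ft_force: [-1.0, -0.7, 4.8]
grip_width: 0.0522
grasp_force: 7.4
```

```bash
python3 jog.py '[[0,0,-0.005,0,0,0],[0,0,-0.01,0,0,0],[0,0,-0.015,0,0,0],[0,0,-0.02,0,0,0],[0,0,-0.02,0,0,0]]'
python3 jog.py '[[0,0,-0.02,0,0,0],[0,0,-0.01,0,0,0],[0,0,0,0,0,0],[0,0,0,0,0,0],[0,0,0,0,0,0]]'
python3 - <<'E'
from h import *
o=[]
for n,(x,y) in(('top',(150,145)),('scene',(425,165))):
    f=cams.grab_frame(n);cv2.imwrite(f'pics/{n}1.png',f[:,:,::-1]);f=f[y:y+120,x:x+95,::-1];o.append(cv2.resize(np.clip(f*1.4,0,255).astype(np.uint8),None,fx=4,fy=4,interpolation=cv2.INTER_CUBIC))
cv2.imwrite('pics/d.png',np.hstack(o))
E
```

```text
t: 5.8
eef_pos: [0.5018, 0.3489, 0.0808]
orientation: [-3.125, -0.296, -0.0]
ft_force: [0.2, -0.5, -1.1]
grip_width: 0.0521
grasp_force: 6.1
t: 6.3
eef_pos: [0.5012, 0.348, 0.1081]
orientation: [-3.126, -0.296, 0.003]
ft_force: [-0.4, 0.1, -1.9]
grip_width: 0.0521
grasp_force: 6.1
```

View pics/d.png

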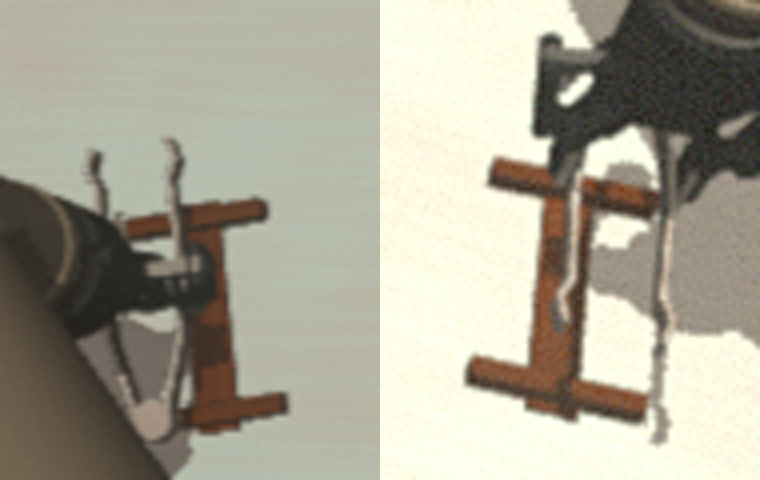

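The tongs are lifted and roughly level. In the top view the tip ends are at about (192.5,181) and (174,183.5); in the scene view they are at about (470,246) and (495.7,247.5), with a shadow trailing beyond.

Run:
```python
from h import *
a,ra=tri((192.3,180.3),(470,246));b,rb=tri((173.5,183),(495.7,247.5));print(a,ra,b,rb)
o=telemetry.get_obs();m=(a+b)/2;d=m[:2]-o['eef_pos'][:2];print('tips mid',m,'dist',np.hypot(*d),'dir',np.arctan2(d[1],d[0]))
print('hinge',ray('top',(150+152/4,145+420/4),.14))
print(telemetry.get_obs()['eef_pos'],telemetry.get_obs()['orientation'])
# refined lime contour fits
t=cv2.imread('pics/top1.png').astype(int);s=cv2.imread('pics/scene1.png').astype(int)
res=[]
for n,im,(x,y,w,h) in(('top',t,(265,172,28,28)),('scene',s,(355,208,30,30))):
    c=im[y:y+h,x:x+w];g=c[:,:,1]-c[:,:,2];m=(g>6).astype(np.uint8)
    k,l,st,ce=cv2.connectedComponentsWithStats(m);i=1+np.argmax(st[1:,4]);print(n,ce[i]+[x,y],st[i]);res.append(ce[i]+[x,y])
print(tri(*res))
```

```text
[0.6049 0.3421 0.1213] [ 0.0625 -0.0137  0.0508 -0.0028] [0.5937 0.3875 0.1325] [-0.7174  0.1425 -0.577   0.0472]
tips mid [0.5993 0.3648 0.1269] dist 0.09949515579588052 dir 0.16812564374400066
hinge [0.4256 0.3292]
[0.5012 0.3482 0.1081] [-3.1257 -0.2963  0.0034]
top [278.7128 184.9894] [ 9  8 11 11 94]
scene [369.0513 222.    ] [  8   7  14  15 156]
(array([0.6091, 0.1254, 0.0679]), array([-0.0038,  0.0012, -0.0033, -0.0002]))
```

```bash
python3 jog.py '[[-0.006,0.015,0,0,0,0],[-0.011,0.032,0,0,0,0],[-0.012,0.034,0,0,0,0],[-0.012,0.034,0,0,0,0],[-0.012,0.034,0,0,0,0]]'
python3 jog.py '[[-0.012,0.034,0,0,0,0],[-0.011,0.034,0,0,0,0],[-0.01,0.022,0,0,0,0],[0,0,0,0,0,0],[0,0,0,0,0,0]]'
python3 -c "
from h import *
go(.4617,.0972,.0504,.19)"
```

```text
t: 6.9
eef_pos: [0.4768, 0.1895, 0.1083]
orientation: [-3.126, -0.295, 0.002]
ft_force: [0.8, 0.7, -1.6]
grip_width: 0.0523
grasp_force: 6.1
t: 7.4
eef_pos: [0.4618, 0.0968, 0.1085]
orientation: [-3.125, -0.293, 0.001]
ft_force: [0.7, 1.3, -1.1]
grip_width: 0.0523
grasp_force: 6.1
t 7.4 pos [0.4618 0.0968 0.1085] yaw 0.187 tilt 0.003 d tool [-0.     -0.0002  0.0581] n 0.05805547778730574 rot [-0.0027  0.0002 -0.0031] w 0.05228158047336664 gf 6.080337125026745 F [ 0.7258  1.2742 -1.1303]
```

```bash
python3 jog.py '[[0,0,0.015,0,0,0],[0,0,0.02,0,0,0],[0,0,0.015,0,0,0],[0,0,0.008,0,0,0],[0,0,0,0,0,0]]'
python3 - <<'E'
from h import *
go(.4617,.0972,.0504,.19)
o=[]
for n,(x,y) in(('top',(240,165)),('scene',(335,165))):
    f=cams.grab_frame(n);cv2.imwrite(f'pics/{n}2.png',f[:,:,::-1]);f=f[y:y+90,x:x+80,::-1];o.append(cv2.resize(np.clip(f*1.4,0,255).astype(np.uint8),None,fx=5,fy=5,interpolation=cv2.INTER_CUBIC))
cv2.imwrite('pics/e.png',np.hstack(o))
E
```

```text
t: 7.9
eef_pos: [0.4614, 0.0988, 0.0496]
orientation: [-3.124, -0.299, 0.004]
ft_force: [-0.9, -0.4, -0.7]
grip_width: 0.0521
grasp_force: 6.1
t 7.9 pos [0.4614 0.0988 0.0496] yaw 0.191 tilt 0.004 d tool [-0.      0.0016 -0.0008] n 0.0017883479271254704 rot [-0.0035  0.0021  0.0006] w 0.052132723844692815 gf 6.077313197592957 F [-0.897  -0.4067 -0.733 ]
```

View pics/e.png

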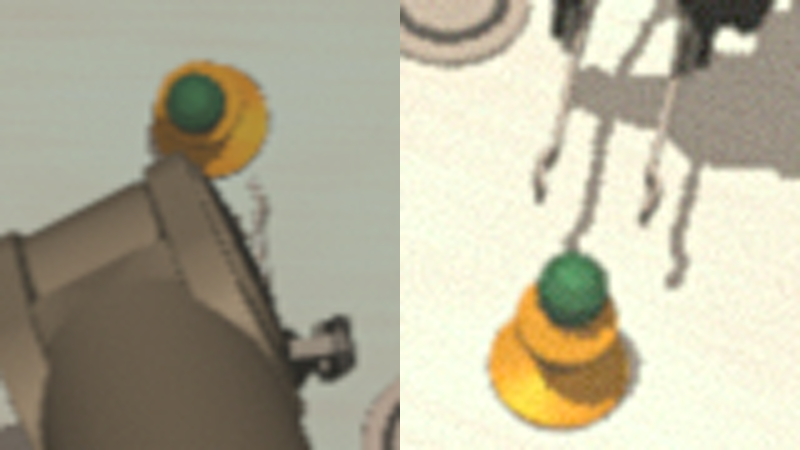

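In the scene view the open tips are at about (363,205) and (384,209.4), pointing at the lime (369.4,222.6). In the top view the arm hides them, except one tip at (290,201).

Run:
```python
from h import *
o=telemetry.get_obs()['eef_pos'];y=.19;u=np.array([np.cos(y),np.sin(y)]);v=np.array([-u[1],u[0]])
L=np.array([.609,.1255]);d=L-o[:2];print('lime in tool: fwd %.4f left %.4f'%(d@u,d@v))
for z in(.058,.067,.075):
    a,b=ray('scene',(362.6,204.6),z),ray('scene',(383.6,209),z)
    for p in(a,b,(a+b)/2):
        e=p-o[:2];print(z,p,'fwd %.4f left %.4f'%(e@u,e@v))
for s in(-27,27):
  for z in (.060,.075):
    print(s,proj('scene',[*(o[:2]+.105*u+s/1000*v),z]),proj('top',[*(o[:2]+.105*u+s/1000*v),z]))
```

```text
lime in tool: fwd 0.1488 left -0.0013
0.058 [0.5655 0.0926] fwd 0.0999 left -0.0254
0.058 [0.556  0.1419] fwd 0.0998 left 0.0248
0.058 [0.5607 0.1173] fwd 0.0998 left -0.0003
0.067 [0.5711 0.0942] fwd 0.1057 left -0.0250
0.067 [0.5617 0.1429] fwd 0.1056 left 0.0247
0.067 [0.5664 0.1186] fwd 0.1057 left -0.0001
0.075 [0.5761 0.0955] fwd 0.1109 left -0.0246
0.075 [0.5667 0.1439] fwd 0.1108 left 0.0247
0.075 [0.5714 0.1197] fwd 0.1108 left 0.0000
-27 [[361.5793 205.7766]] [[290.6944 199.6496]]
-27 [[362.0628 202.3241]] [[290.1115 198.6062]]
27 [[384.2612 210.5735]] [[271.0258 202.938 ]]
27 [[385.0311 207.1547]] [[270.147  201.9439]]
```

```bash
python3 jog.py '[[0.005,0.001,0,0,0,0],[0.01,0,0,0,0,0],[0.012,0,0,0,0,0],[0.012,0,0,0,0,0],[0.01,0,0,0,0,0]]'
python3 jog.py '[[0.006,0,0,0,0,0],[0.003,0,0,0,0,0],[0,0,0,0,0,0],[0,0,0,0,0,0]]'
python3 - <<'E'
from h import *
go(.5206,.1085,.0504,.19)
f=cams.grab_frame('scene');cv2.imwrite('pics/scene3.png',f[:,:,::-1]);f=f[165:255,335:415,::-1];cv2.imwrite('pics/f.png',cv2.resize(np.clip(f*1.4,0,255).astype(np.uint8),None,fx=5,fy=5,interpolation=cv2.INTER_CUBIC))
E
```

```text
t: 8.5
eef_pos: [0.5124, 0.1066, 0.0508]
orientation: [-3.124, -0.295, -0.002]
ft_force: [0.1, -0.3, -0.9]
grip_width: 0.0522
grasp_force: 6.1
t: 8.9
eef_pos: [0.5188, 0.1077, 0.0504]
orientation: [-3.125, -0.296, 0.002]
ft_force: [0.1, 0.5, -1.0]
grip_width: 0.0523
grasp_force: 6.1
t 8.9 pos [0.5188 0.1077 0.0504] yaw 0.189 tilt 0.003 d tool [ 0.0019 -0.0004 -0.    ] n 0.0019082183014931962 rot [-0.0027  0.0008 -0.001 ] w 0.05227788999397076 gf 6.0762218917261634 F [ 0.1199  0.4898 -1.0076]
```

View pics/f.png

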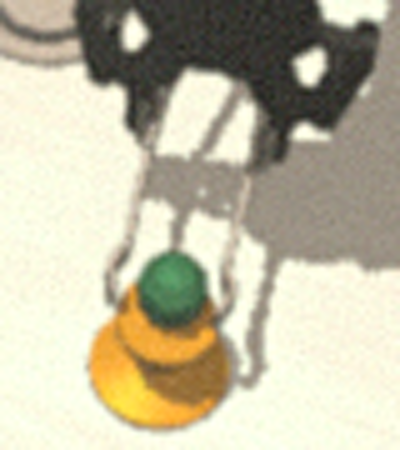

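The tips now straddle the lime evenly: tip ends at (112,305) and (228,312) in the crop, lime at (172,287). I'll close up the last 2 mm and squeeze.

```bash
python3 jog.py '[[0.002,0,0,0,0,0],[0,0,0,0,0,0],[0,0,0,0,0,0]]' 0.047
python3 jog.py '[[0,0,0,0,0,0],[0,0,0,0,0,0],[0,0,0,0,0,0],[0,0,0,0,0,0],[0,0,0,0,0,0]]' 0.041
python3 jog.py '[[0,0,0,0,0,0],[0,0,0,0,0,0],[0,0,0,0,0,0]]'
```

```text
t: 9.25
eef_pos: [0.5213, 0.1082, 0.0506]
orientation: [-3.125, -0.296, 0.0]
ft_force: [-0.6, -0.2, -1.6]
grip_width: 0.0474
grasp_force: 6.9
t: 9.75
eef_pos: [0.5213, 0.1082, 0.0506]
orientation: [-3.125, -0.296, 0.0]
ft_force: [-1.2, 0.4, 1.7]
grip_width: 0.0423
grasp_force: 58.0
t: 10.05
eef_pos: [0.5213, 0.1082, 0.0506]
orientation: [-3.125, -0.296, 0.0]
ft_force: [-0.9, -0.1, 0.8]
grip_width: 0.0421
grasp_force: 58.0
```

The fingers stalled on the lime at 58 N. Lifting.

```bash
python3 jog.py '[[0,0,-0.005,0,0,0],[0,0,-0.01,0,0,0],[0,0,-0.015,0,0,0],[0,0,-0.02,0,0,0],[0,0,-0.02,0,0,0]]'
python3 jog.py '[[0,0,-0.015,0,0,0],[0,0,-0.01,0,0,0],[0,0,-0.005,0,0,0],[0,0,0,0,0,0],[0,0,0,0,0,0]]'
python3 - <<'E'
from h import *
o=[]
for n,(x,y) in(('top',(240,145)),('scene',(335,165))):
    f=cams.grab_frame(n);cv2.imwrite(f'pics/{n}4.png',f[:,:,::-1]);f=f[y:y+90,x:x+80,::-1];o.append(cv2.resize(np.clip(f*1.4,0,255).astype(np.uint8),None,fx=5,fy=5,interpolation=cv2.INTER_CUBIC))
cv2.imwrite('pics/g.png',np.hstack(o))
E
```

```text
t: 10.55
eef_pos: [0.5213, 0.1082, 0.1217]
orientation: [-3.125, -0.296, 0.0]
ft_force: [0.1, 0.5, -1.5]
grip_width: 0.0421
grasp_force: 57.9
t: 11.05
eef_pos: [0.5209, 0.1078, 0.15]
orientation: [-3.125, -0.296, 0.002]
ft_force: [0.4, -0.6, -1.1]
grip_width: 0.0419
grasp_force: 57.9
```

View pics/g.png

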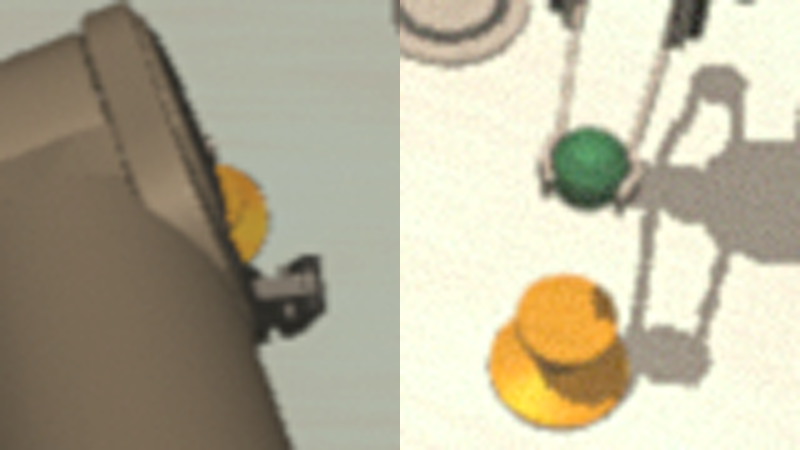

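The lime hangs between the tips, about (372.5,198) in the scene view, well clear of its stand. I'll carry it to the cup at this height.

```bash
python3 jog.py '[[-0.005,0.01,0,0,0,0],[-0.009,0.02,0,0,0,0],[-0.014,0.03,0,0,0,0],[-0.014,0.03,0,0,0,0],[-0.014,0.03,0,0,0,0]]' >/dev/null
python3 jog.py '[[-0.014,0.03,0,0,0,0],[-0.014,0.03,0,0,0,0],[-0.014,0.03,0,0,0,0],[-0.014,0.03,0,0,0,0],[-0.014,0.03,0,0,0,0]]' 
python3 jog.py '[[-0.014,0.03,0,0,0,0],[-0.014,0.03,0,0,0,0],[-0.014,0.03,0,0,0,0],[-0.01,0.02,0,0,0,0],[-0.006,0.01,0,0,0,0]]'
python3 jog.py '[[0,0,0,0,0,0],[0,0,0,0,0,0],[0,0,0,0,0,0]]'
python3 -c "
from h import *
go(.4116,-.3228,.142,.19)"
```

```text
t: 12.15
eef_pos: [0.4469, -0.1827, 0.1495]
orientation: [-3.125, -0.295, 0.002]
ft_force: [-0.4, -0.4, -1.7]
grip_width: 0.0419
grasp_force: 57.9
t: 12.65
eef_pos: [0.4119, -0.3124, 0.149]
orientation: [-3.126, -0.29, 0.002]
ft_force: [-0.6, 0.1, -2.5]
grip_width: 0.0423
grasp_force: 57.9
t: 12.95
eef_pos: [0.4145, -0.3079, 0.1493]
orientation: [-3.123, -0.3, 0.0]
ft_force: [-1.3, 0.3, -0.1]
grip_width: 0.0421
grasp_force: 58.0
t 12.95 pos [ 0.4145 -0.3079  0.1493] yaw 0.192 tilt 0.004 d tool [-0.0057  0.0141  0.0073] n 0.01689015800419522 rot [-0.0037 -0.0003  0.0015] w 0.042120079325788845 gf 57.95083165168762 F [-1.2556  0.2691 -0.0555]
```

```bash
python3 jog.py '[[-0.003,0.007,0.002,0,0,0],[-0.003,0.007,0.003,0,0,0],[0,0,0.002,0,0,0],[0,0,0,0,0,0],[0,0,0,0,0,0]]'
python3 - <<'E'
from h import *
o=[];im={}
for n,(x,y) in(('top',(395,185)),('scene',(200,70))):
    f=cams.grab_frame(n);im[n]=f.astype(int);f=f[y:y+90,x:x+80,::-1];o.append(cv2.resize(np.clip(f*1.4,0,255).astype(np.uint8),None,fx=5,fy=5,interpolation=cv2.INTER_CUBIC))
cv2.imwrite('pics/h.png',np.hstack(o))
r={}
for n,(x,y,w,h) in(('top',(395,185,80,90)),('scene',(200,60,80,100))):
    c=im[n][y:y+h,x:x+w];m=((c[:,:,1]-c[:,:,0])>6).astype(np.uint8)
    k,l,st,ce=cv2.connectedComponentsWithStats(m);i=1+np.argmax(st[1:,4]);r[n]=ce[i]+[x,y];print(n,r[n],st[i])
print('lime',tri(r['top'],r['scene']))
go(.4116,-.3228,.142,.19)
E
```

```text
t: 13.45
eef_pos: [0.4106, -0.3243, 0.1422]
orientation: [-3.124, -0.296, 0.001]
ft_force: [0.2, 0.6, -1.0]
grip_width: 0.0422
grasp_force: 58.0
top [454.0652 225.1884] [ 53  34  13  13 138]
scene [224.6838 103.7059] [ 19  37  13  16 136]
lime (array([ 0.4991, -0.3099,  0.159 ]), array([ 0.0251, -0.0117,  0.0284,  0.0066]))
t 13.55 pos [ 0.4108 -0.3243  0.1424] yaw 0.189 tilt 0.003 d tool [ 0.0011 -0.0013  0.0004] n 0.0017473041175509996 rot [-0.0029 -0.0002 -0.0008] w 0.04206432599105165 gf 57.9508513212204 F [ 0.7949 -0.397  -1.107 ]
```

View pics/h.png

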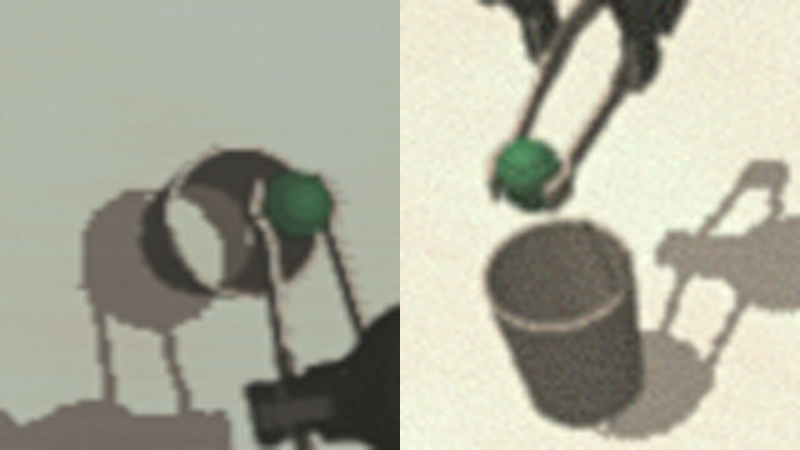

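The lime's centre is at (0.499, -0.310, 0.159), 4 mm from the cup's axis with its underside about 50 mm above the rim, and the cup hasn't moved. I'll settle and hand in.

```bash
python3 jog.py '[[0,0,0,0,0,0],[0,0,0,0,0,0],[0,0,0,0,0,0],[0,0,0,0,0,0],[0,0,0,0,0,0]]'
python3 -c "
from cell import arm, cams, order, telemetry
print(order.job_done())"
```

```text
t: 14.05
eef_pos: [0.4106, -0.3245, 0.1424]
orientation: [-3.125, -0.296, 0.0]
ft_force: [-0.5, -0.1, -1.5]
grip_width: 0.0421
grasp_force: 58.0
the job is handed in; nothing more can be done
None
```

I handed the job in at about 14 s with the tongs still squeezed on the small lime, which I measured 4 mm off the cup's axis and about 50 mm above the rim; the hand-in returned no verdict.

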